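# Square up the glass blanks and start the clamp bolt

### The job

Tap the near ends of the three glass blanks in the clamping jig until all are fully home against the jig's stop, one flush above the other. Then start the clamp bolt by its crank handle: turn it backward (counterclockwise seen from above) until you feel it drop into the thread, then forward (clockwise) one full turn. Finish holding the upright handle gripped between the fingers, with the bolt just started, and leave the other things on the bench alone.

Things in the scene. Friction and masses are not known exactly. Their poses are not given: they have to be found in the camera images.
- stop_face (a point): Middle of the flat face of the jig's stop, which the blanks must meet; 17.5 mm above the bench. x points along the channel towards and through the stop (the way to push the blanks), y across it, z up. Home, a blank's end touches this face.
- jig: Clamping jig fixed to the bench; origin on the bench under the bolt's axis, axes as stop_face, 30 mm before it. Channel: floor 10 mm above the bench, 94 mm wide between rails 32 mm high. Floor and rails begin 160 mm before the stop face; blanks that are home overhang them by 10 mm, so fingers can go low there. A steel bridge with the boss spans the channel, 10 to 50 mm before the face, top 70 mm high.
- boss_top (a point): Centre of the top of the threaded boss (steel cylinder 48 mm across) on the bridge, 86 mm above the bench, on the bolt's vertical axis, 30 mm before the stop face. Right-hand thread, pitch 8 mm. The bolt at first only rests on the thread's end. The drop comes 1/7 to 3/7 of a turn counterclockwise from the start; which way the handle then points is not known beforehand.
- handle: Crank handle: upright black round peg with a domed top, 16 mm across, 50 mm tall, on the bolt's level crank arm, 50 mm from the bolt's axis. Origin: centre of its underside, on the arm's top; x points outward. Hub and arm rise at most 1 mm above it. It goes round, rises and falls with the bolt. About 1.5 N pushes it round; it stays where left. Push it round without clamping it, or the bolt cannot drop.
- bolt_lift (a joint): Height of the bolt (m, up positive); 0 with the bolt on the thread's highest point (underside of handle then 120 mm above the bench). Starts at -1.1 to -3.5 mm. Turned counterclockwise it climbs 8 mm a turn to 0, then falls by its own weight (0.38 kg) to about -8 mm: the thread drop. Clockwise it then goes down 8 mm a turn: about -16 mm after one turn. Cannot be lifted past +2 mm.
- blank0_mid (a point): Centre of the lowest of three equal clear glass blanks stacked in the channel, 170 mm long (its x, along the channel) x 90 x 5 mm, about 190 g. Starts 10 to 32 mm short of the stop, standing out of the channel's open end; home, its centre is 85 mm before the stop face.
- blank1_mid (a point): Centre of the middle of three equal clear glass blanks stacked in the channel, 170 mm long (its x, along the channel) x 90 x 5 mm, about 190 g. Starts 10 to 32 mm short of the stop, standing out of the channel's open end; home, its centre is 85 mm before the stop face.
- blank2_mid (a point): Centre of the top of three equal clear glass blanks stacked in the channel, 170 mm long (its x, along the channel) x 90 x 5 mm, about 190 g. Starts 10 to 32 mm short of the stop, standing out of the channel's open end; home, its centre is 85 mm before the stop face.
- handle_mid (a point): Middle of the crank handle peg, on its axis, 25 mm above its underside.
- reel_mid (a point): Centre of the reel of copper foil, a blue disc 100 mm across, 14 mm high, lying flat on the bench; not to be moved.
- jar: Small brown glass jar, 54 mm across, 70 mm high, origin at the centre of its underside; not to be moved.
- burnisher: Flat wooden burnishing stick 150 x 18 x 10 mm lying along its x, origin at the centre of its underside; not to be moved.
Mind the look-alikes: they are no part of the job. Leave any purple look-alike of the part that bears blank2_mid alone. What is shaped like the jig but yellow is not meant.

How it is judged (in metres and radians):
On the way, in this order (a step that is already met when the one before it is completed fails the run):
1. all three glass blanks are home against the stop (x of blank0_mid in the frame of stop_face between -0.088 and -0.082 m and angle between the x axis of stop_face and the x axis of blank0_mid, either way round below 0.05 rad and x of blank1_mid in the frame of stop_face between -0.088 and -0.082 m and angle between the x axis of stop_face and the x axis of blank1_mid, either way round below 0.05 rad and x of blank2_mid in the frame of stop_face between -0.088 and -0.082 m and angle between the x axis of stop_face and the x axis of blank2_mid, either way round below 0.05 rad), for 0.2 s.
2. the bolt, turned backward over the highest point, drops into the thread (velocity of joint bolt_lift below -0.05 m/s and value of joint bolt_lift between -0.0085 and -0.0045 m).
3. after the drop the bolt lies at the start of the thread (value of joint bolt_lift below -0.0055 m and velocity of joint bolt_lift above -0.02 m/s), for 0.05 s.
4. the bolt is turned forward into the thread by one turn (value of joint bolt_lift between -0.0175 and -0.0145 m), for 0.1 s.
At the end, for the whole second after the job is handed in: Each blank's centre is 85 mm (within 3 mm) before the stop face, in line with the channel within 0.05 rad; the dropped bolt is screwed in one turn (bolt_lift -17.5 to -14.5 mm), at rest; the handle is gripped (contact over 3 N, grasp point within 14 mm of its axis) (all of step 1 and all of step 4 and contact force between the fingers and handle above 3 N and horizontal distance between the grasp point and handle_mid below 0.014 m and velocity of joint bolt_lift between -0.005 and 0.005 m/s); the arm keeps its last pose, push and grip.
It fails at once if the bolt is screwed in by more than one and a quarter turns, over-running the start (value of joint bolt_lift below -0.0187 m).
It fails at once if the reel is moved by more than 15 mm (distance of reel_mid from where it was at the start of the episode above 0.015 m).
It fails at once if the jar is moved by more than 15 mm (distance of jar from where it was at the start of the episode above 0.015 m).
It fails at once if the burnisher is moved by more than 15 mm (distance of burnisher from where it was at the start of the episode above 0.015 m).
It also fails if it takes over 72 s, if anything falls off the work surface, if the arm or the gripper's body presses on something with over 40 N, if the wrist force passes 120 N, or if a joint passes its speed limit or range.

### The arm

A 6-joint arm with a two-finger parallel gripper is mounted at the origin on the work surface. World frame = base frame: x ahead of the robot, y to its left, z up, the work surface at z = 0. Lengths are in mm, angles in rad, forces in N, time in s.
With the tool pointing down it reaches from about 300 to 950 mm from the base axis. Payload 3.1 kg.
Tool frame: the origin (TCP) lies on the centre line of the jaws, within the pads' length; the fingertips stand 19 mm ahead of it and the grasp point (between the pads) is the TCP; z points along the fingers, y is the direction in which the jaws open and shut (so a half turn about z gives the same grasp; the last joint's range is limited). The gripper opens to 85 mm and grips with 20 to 120 N. Pads are 22 mm wide; open, the fingers measure 114 mm over their backs; the gripper's body (76 mm by 85 mm) begins 54 mm behind the grasp point. The pads swing forward as they close: fully open they stand 13 mm farther back than shut.
Start: joints at [1.13, 0.308, 1.634, -0, 1.2, -0.07], TCP at [226.502, 582.52, 250.272] pointing down, gripper open.
Joint ranges: [-3.06, 3.06], [-0.79, 1.96], [0.05, 2.63], [-1.19, 4.34], [0.05, 2.64], [-2.94, 2.94]. Speed limits (rad/s): [2.79, 2.79, 3.14, 3.14, 3.14, 3.14].

### API

Orientations are given as a unit quaternion [w, x, y, z].
In Python, from bench import * gives the robot as it stands.
- The arm moves only by the shell command python3 -m pendant 'ROWS' [FORCE]. ROWS is JSON, a list of rows, each a list of 7 numbers: the opening, from -1 (shut) to 1 (fully open), so that 0 is half open, then the shift along the tool's x, y, z scaled (see below), then the turn, a rotation vector about the tool's x, y, z scaled (see below). A call has 1 to 12 rows; each row is the pose to reach, as a shift and turn from the pose commanded when the call began, along the tool's axes at that moment; what a row does not reach only later rows make up. The controller multiplies each number of a shift by 0.2 m and each number of a turn by 90 degrees. A row lasts 1/10 s, in which the tool goes at most 50 mm and 8.59 degrees, less where a joint would pass 70% of its speed; a pose out of reach is approached as far as the arm can. A call with a number of a shift or a turn outside -1 to 1 is refused whole. A call with a gripper value outside its range is refused whole. The fingers move at their own pace and stop on an object; FORCE is the grip in N (left out, the last holds). Time passes only in rows, so rows that repeat a pose let the fingers close. It gives the time, the measured TCP pose, the force and the opening at its end, in the units of the state.
- get_state(): the state, without advancing time (a new reading comes with each control period).
- grab_frame(name): name is "scene" or "top" or "wrist"; returns the picture (480x640x3 uint8, red, green, blue); there is no depth.
- camera_info(name): a dict with "fx", "fy", "cx", "cy" (pixels), "k1" (the pictures are not rectified: a ray, as slopes to the right and down, at radius r is drawn at 1 + k1 r^2 times it, then the intrinsics apply), "R" (3x3) and "t" (3): a world point X has camera coordinates R X + t; the wrist camera has in their place "tool_from_camera" (4x4, takes a point from camera to tool coordinates, whose origin is the TCP and whose axes are the flange's). Camera axes: x right, y down, z forward; pixel columns grow to the right and rows downward; lengths in mm; the calibration is good to about 2 mm. A picture is of the moment at which its call begins: read the wrist's pose just before it. camera_info takes no time and is no camera call.
- job_done(): hands the job in, once; it reports no verdict.
Trained networks look in the newest picture that a camera, given by its name, has taken for a name from the list of things; names that differ only in an ending like _2 or _b are one class to them, and where a whole thing is asked for, a point or a joint stands for the part that bears it (a point fixed in the world has none). Each returns a list of dicts, best first, with "conf" (0 to 1); they miss things now and then, are a little off and sometimes report something else, mostly with a low value. They report only what shows in the picture. A call takes as long as a camera call. They do not tell look-alikes from the thing itself.
- boxes_of(label, camera): "centre" ([x, y, z] in mm, in world coordinates, good to about 4 mm: the middle of the surface that is visible of it).
The state is a dict: "t": time; "q": joint angles; "qvel": joint speeds; "joint_efforts": joint torques, N m; "tool_pos": TCP position; "tcp_rot": TCP orientation; "wrist_force": force on the tool from outside, world axes, zero at the start; "ft_torque": the same for the moment, N m; "gripper_width": opening from 0.0 (shut) to 1.0 (fully open).
Only numpy, scipy, OpenCV 4.12 (cv2) and the standard library are available. Lean on these libraries where they do the work, as an engineer would, in place of code of your own. Each camera call takes 0.05 s, during which the arm holds its last target.

## Working session

There is one attempt and no reset: what is moved stays moved. The work goes in short steps, Python scripts to look and compute and a shell command to move; the robot and the scene stay as the last step left them, time stands still between calls to the robot, and variables do not carry over. Pictures are saved under pics/ and viewed, and the job is handed in when it is done.

```bash
ls; mkdir -p pics; python3 - <<'E'
from bench import *
import cv2
s=get_state(); print(s)
for n in("scene","top","wrist"):
    im=grab_frame(n); cv2.imwrite(f"pics/{n}0.png",im[:,:,::-1])
    c=camera_info(n); print(n,c)
    for l in("jig","handle","blank0_mid","blank2_mid","reel_mid","jar","burnisher","boss_top","stop_face"):
        try:
            for d in boxes_of(l,n): print(n,l,d)
        except Exception as e: print(l,e)
print(get_state()["t"])
E
```

```text
pics
{'t': 0.0, 'q': array([ 1.13029781e+00,  3.08958105e-01,  1.63519434e+00, -1.90882156e-05,
        1.19968324e+00, -6.97132030e-02]), 'qvel': array([ 0.0017364 , -0.00094351, -0.00025832,  0.0012209 ,  0.00183481,
       -0.00061067]), 'joint_efforts': array([-1.65097648e-03, -4.15255988e+01, -2.76663458e+01, -2.06148925e-04,
        1.03142340e-02, -6.82774242e-06]), 'tool_pos': array([226.17453723, 581.81047999, 249.07251014]), 'tcp_rot': array([-2.74410067e-04,  1.84328950e-01,  9.82863968e-01, -1.08746607e-03]), 'wrist_force': array([-0.46475847, -0.45412338, -0.52039772]), 'ft_torque': array([0.05008184, 0.07315843, 0.00937261]), 'gripper_width': 1.003812106256897}
scene {'fx': 609.1143784028388, 'fy': 609.1143784028388, 'cx': 326.28353675737594, 'cy': 244.24798828441322, 'k1': -0.1713901516502696, 'R': array([[ 0.82437887,  0.56601508,  0.0051388 ],
       [ 0.38731793, -0.55744654, -0.73432839],
       [-0.41277633,  0.60735516, -0.67877493]]), 't': array([-488.02294974, -166.74157263, 1777.15582249])}
scene jig {'centre': [596.2, 82.4, 48.9], 'conf': 0.81}
scene jig {'ce
[... 1940 characters left out ...]
.3], 'conf': 0.56}
top stop_face {'centre': [807.6, 136.1, 15.3], 'conf': 0.97}
top stop_face {'centre': [576.8, 97.0, 68.6], 'conf': 0.77}
wrist {'fx': 365.687289606131, 'fy': 365.687289606131, 'cx': 312.475784319317, 'cy': 234.98473684965978, 'k1': -0.03816862627056518, 'tool_from_camera': array([[-5.39045296e-04, -9.54183336e-01, -2.99222110e-01,
         7.60953700e+01],
       [ 9.99999817e-01, -4.32027681e-04, -4.23804188e-04,
        -5.59729256e-01],
       [ 2.75114660e-04, -2.99222283e-01,  9.54183394e-01,
        -1.23373661e+02],
       [ 0.00000000e+00,  0.00000000e+00,  0.00000000e+00,
         1.00000000e+00]])}
wrist reel_mid {'centre': [399.8, 409.8, 14.9], 'conf': 0.75}
1.5
```

View pics/scene0.png

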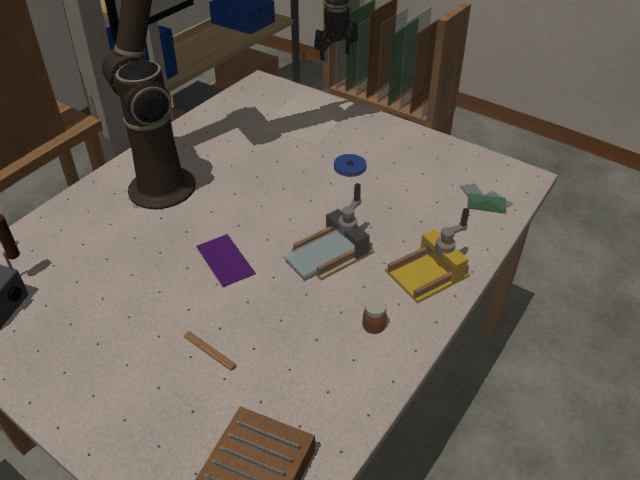

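View pics/top0.png

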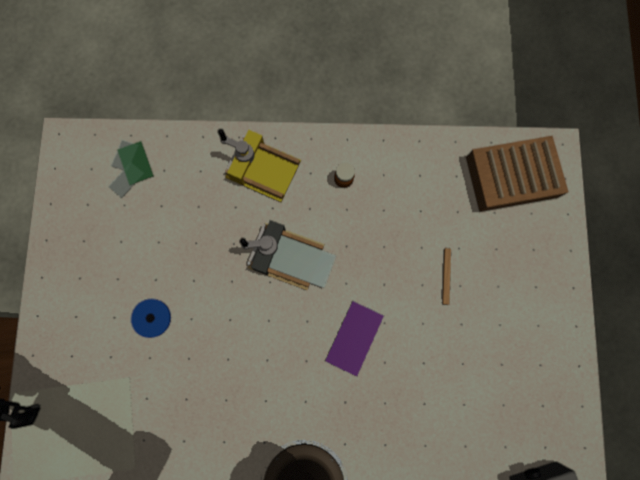

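```bash
python3 - <<'E'
import cv2
a=cv2.imread("pics/top0.png")[150:330,180:380]
cv2.imwrite("pics/tc.png",cv2.resize(a,None,fx=3.3,fy=3.3,interpolation=cv2.INTER_CUBIC))
a=cv2.imread("pics/scene0.png")[170:320,200:400]
cv2.imwrite("pics/sc.png",cv2.resize(a,None,fx=4,fy=4,interpolation=cv2.INTER_CUBIC))
E
```

```text
(no output)
```

View pics/tc.png

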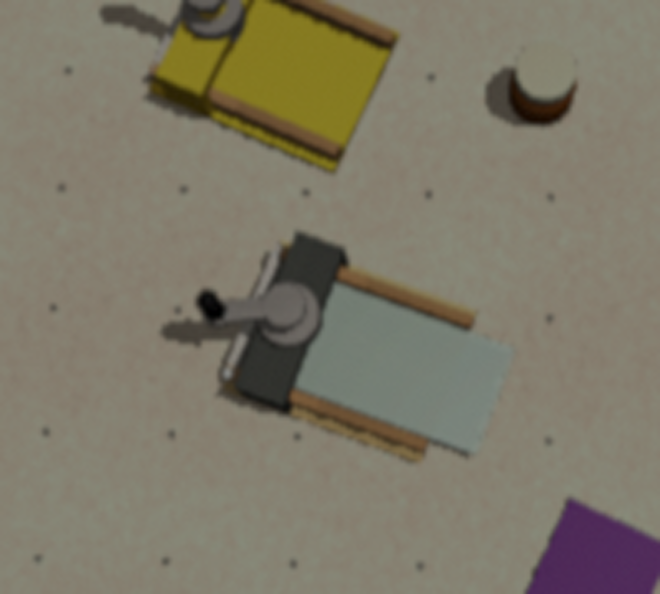

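View pics/sc.png

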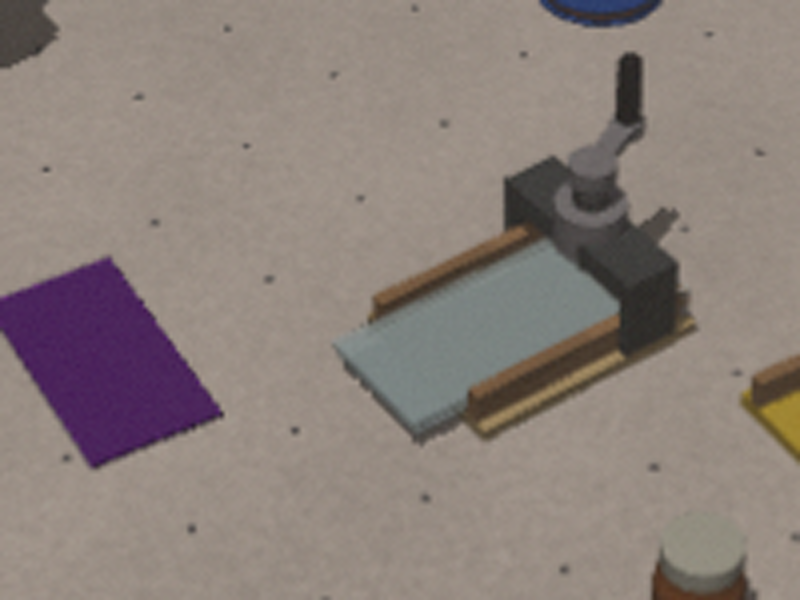

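The wanted jig is the dark-bridged one, at top-picture pixel (268,245), with its clear stack at (305,262). The look-alikes are the yellow jig at (255,165), with its own handle at (222,135), and the purple blank at (355,338). The wanted handle is at (243,242). Next I'll backproject the features.

```bash
cat > h.py <<'E'
import numpy as np, cv2
from scipy.spatial.transform import Rotation as Ro
from bench import *
def Rt(s):
    w,x,y,z=s["tcp_rot"]; return Ro.from_quat([x,y,z,w]).as_matrix()
def cam(n,s=None):
    c=camera_info(n)
    if n=="wrist":
        T=np.eye(4);T[:3,:3]=Rt(s);T[:3,3]=s["tool_pos"]
        W=np.linalg.inv(T@np.array(c["tool_from_camera"]));c["R"]=W[:3,:3];c["t"]=W[:3,3]
    c["R"]=np.array(c["R"]);c["t"]=np.array(c["t"]);return c
def proj(c,X):
    p=np.atleast_2d(X)@c["R"].T+c["t"];u=p[:,:2]/p[:,2:];r2=(u**2).sum(1,keepdims=True)
    u=u*(1+c["k1"]*r2);return u*[c["fx"],c["fy"]]+[c["cx"],c["cy"]]
def back(c,px,z):
    d=(np.array(px,float)-[c["cx"],c["cy"]])/[c["fx"],c["fy"]];u=d.copy()
    for _ in range(20): u=d/(1+c["k1"]*(u**2).sum())
    v=c["R"].T@[u[0],u[1],1];o=-c["R"].T@c["t"];return o+v*(z-o[2])/v[2]
E
python3 - <<'E'
from h import *
c=cam("top")
f=lambda x,y:(x/3.3+180,y/3.3+150)
for n,p,z in [("blankA",(511,346),25),("blankB",(470,455),25),("railend far",(473,318),32),("railfar start",(343,270),32),("railnear end",(426,443),32),("boss",(290,314),100),("bridge fl",(298,233),70),("bridge fr",(345,250),70),("bridge nl",(236,388),70),("bridge nr",(289,402),70),("handle",(207,295),167)]:
    print(n,back(c,f(*p),z).round(1))
c=cam("scene")
f=lambda x,y:(x/4+200,y/4+170)
for n,p,z in [("blankA",(337,346),25),("blankB",(418,432),25),("bridge a",(506,180),70),("bridge b",(553,158),70),("bridge c",(622,288),70),("bridge d",(677,263),70),("handle top",(629,58),167),("hub",(593,158),118)]:
    print(n,back(c,f(*p),z).round(1))
E
```

```text
blankA [569.6 -68.7  25. ]
blankB [483.1 -37.9  25. ]
railend far [590.1 -38.3  32. ]
railfar start [626.5  65.   32. ]
railnear end [491.1  -3.5  32. ]
boss [578.5  98.9 100. ]
bridge fl [647.  98.  70.]
bridge fr [634.4  61.5  70. ]
bridge nl [526.2 140.5  70. ]
bridge nr [516.4 100.1  70. ]
handle [579.1 151.  167. ]
blankA [494.  -44.1  25. ]
blankB [579.9 -75.8  25. ]
bridge a [519.6 105.8  70. ]
bridge b [532.2 141.9  70. ]
bridge c [637.   61.2  70. ]
bridge d [652.9 100.4  70. ]
handle top [580.5 151.6 167. ]
hub [584.3 107.2 118. ]
```

```bash
python3 -m pendant '[[0,-0.9,-0.88,0,0,0,0.983],[0,-0.9,-0.88,0,0,0,0.983],[0,-0.9,-0.88,0,0,0,0.983],[0,-0.9,-0.88,0,0,0,0.983],[0,-0.9,-0.88,0,0,0,0.983],[0,-0.9,-0.88,0,0,0,0.983],[0,-0.9,-0.88,0,0,0,0.983],[0,-0.9,-0.88,0,0,0,0.983],[0,-0.9,-0.88,0,0,0,0.983],[0,-0.9,-0.88,0,0,0,0.983],[0,-0.9,-0.88,0,0,0,0.983]]'
cat >> h.py <<'E'
PSI=np.radians(70.5);S0=np.array([593,129.])
def U(): return np.array([np.cos(PSI),np.sin(PSI)]),np.array([-np.sin(PSI),np.cos(PSI)])
def go(x,y,z,yaw=None,s=None):
    "units to type for TCP to stop-frame (x,y), height z; yaw= world azimuth (deg) of tool x"
    s=s or get_state();u,v=U();p=S0+x*u+y*v
    R=Rt(s);d=R.T@(np.array([p[0],p[1],z])-s["tool_pos"])
    a=np.degrees(np.arctan2(R[1,0],R[0,0]))
    print("tool x az",a.round(2),"shift units",(d/200).round(3),"turn",None if yaw is None else round(-(((yaw-a)+180)%360-180)/90,3))
def where(s=None):
    s=s or get_state();u,v=U();d=s["tool_pos"][:2]-S0
    print("t",round(s["t"],2),"stop-frame",(d@u).round(1),(d@v).round(1),"z",s["tool_pos"][2].round(1),"F",s["wrist_force"].round(1),"g",round(s["gripper_width"],2))
E
python3 -c "
from h import *
where();go(-215,0,150,70.5)"
```

```text
t: 2.6
tool_pos: [330.6, 353.2, 250.5]
tcp_rot: [-0.0, 0.819, 0.574, 0.0]
wrist_force: [-0.6, -1.4, -0.2]
gripper_width: 0.503
t 2.6 stop-frame 123.8 322.2 z 250.5 F [-0.6 -1.4 -0.2] g 0.5
tool x az 70.07 shift units [-1.682  1.624  0.502] turn -0.005
```

```bash
python3 -m pendant '[[0,-0.84,0.81,0,0,0,0],[0,-0.84,0.81,0,0,0,0],[0,-0.84,0.81,0,0,0,0],[0,-0.84,0.81,0,0,0,0],[0,-0.84,0.81,0,0,0,0],[0,-0.84,0.81,0,0,0,0]]'
python3 -m pendant '[[0,-0.84,0.81,0.5,0,0,-0.005],[0,-0.84,0.81,0.5,0,0,-0.005],[0,-0.84,0.81,0.5,0,0,-0.005],[0,-0.84,0.81,0.5,0,0,-0.005],[0,-0.84,0.81,0.5,0,0,-0.005],[0,-0.84,0.81,0.5,0,0,-0.005],[0,-0.84,0.81,0.5,0,0,-0.005]]'
python3 -c "
from h import *
s=get_state()
cv2.imwrite('pics/w1.png',grab_frame('wrist')[:,:,::-1]);where()
print(s['tool_pos'],s['tcp_rot'])"
```

```text
t: 3.2
tool_pos: [427.9, 137.2, 250.7]
tcp_rot: [0.001, 0.819, 0.573, 0.0]
wrist_force: [-0.2, 0.1, -0.2]
gripper_width: 0.502
t: 3.9
tool_pos: [521.8, -72.3, 149.3]
tcp_rot: [-0.001, 0.816, 0.578, -0.001]
wrist_force: [-0.4, -0.0, -0.3]
gripper_width: 0.504
t 3.95 stop-frame -212.7 0.2 z 150.0 F [ 0.5  1.  -0.2] g 0.5
[521.80810239 -72.32585978 149.34591905] [-1.14281895e-03  8.16039699e-01  5.77994457e-01 -5.57834881e-04]
```

View pics/w1.png

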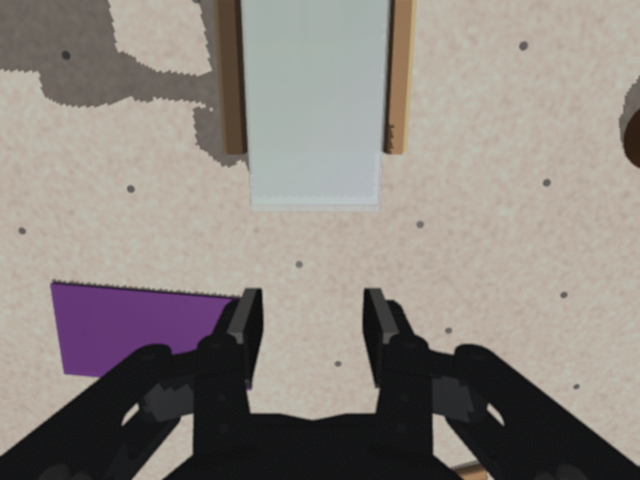

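```bash
python3 -c "
from h import *
s=dict(tool_pos=np.array([521.808,-72.326,149.346]),tcp_rot=[-1.1428e-3,.81604,.577994,-5.578e-4])
c=cam('wrist',s);u,v=U()
for n,p,z in [('railL',(235,154),32),('railR',(395,153),32),('railLin',(247,154),32),('railRin',(385,153),32),('railRin top',(391,0),32),('railLin top',(241,0),32),('endL',(251,208),25),('endR',(378,208),25),('endm',(314,198),25),('endlow',(314,208),15),('purp',(240,297),4),('purp2',(240,360),4),('purpL',(52,283),4)]:
  X=back(c,p,z);d=X[:2]-S0;print(n,X.round(1),(d@u).round(1),(d@v).round(1))
im=cv2.imread('pics/w1.png')[130:230,200:440];cv2.imwrite('pics/w1c.png',cv2.resize(im,None,fx=3.3,fy=3.3,interpolation=cv2.INTER_CUBIC))
"
```

```text
railL [492.9  -3.5  32. ] -158.3 50.1
railR [590.8 -37.3  32. ] -157.5 -53.4
railLin [500.2  -6.1  32. ] -158.3 42.3
railRin [584.7 -35.1  32. ] -157.5 -46.9
railRin top [612.8  48.2  32. ] -69.5 -45.7
railLin top [530.4  77.3  32. ] -69.6 41.8
endL [487.4 -41.3  25. ] -195.8 42.7
endR [570.7 -70.6  25. ] -195.6 -45.6
endm [531.1 -49.2  25. ] -188.7 -1.1
endlow [528.  -58.1  15. ] -198.0 -1.2
purp [ 445.6 -110.6    4. ] -275.1 59.0
purp2 [ 421.8 -166.7    4. ] -335.9 62.7
purpL [303.1 -48.2   4. ] -263.8 214.1
```

View pics/w1c.png

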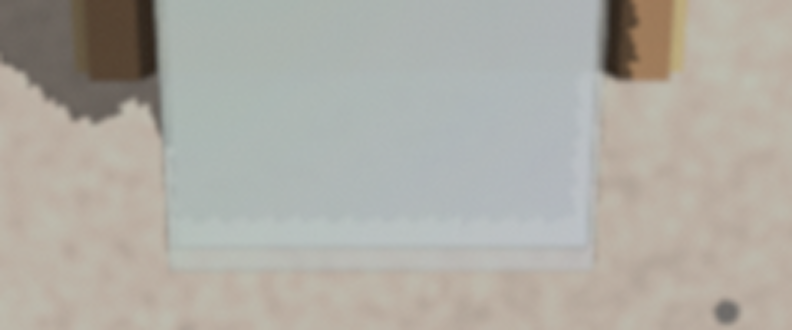

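```bash
sed -i 's/S0=np.array(.*/S0=np.array([595.4,130.3])/' h.py; python3 -c "
from h import *
where();go(-232,0,22,70.5)"
```

```text
t 3.95 stop-frame -214.8 2.0 z 150.0 F [ 0.5  1.  -0.2] g 0.5
tool x az 70.7 shift units [-0.087  0.011  0.64 ] turn 0.002
```

```bash
python3 -m pendant '[[-0.3,-0.087,0.01,0.2,0,0,0],[-0.3,-0.087,0.01,0.4,0,0,0],[-0.3,-0.087,0.01,0.55,0,0,0],[-0.3,-0.087,0.01,0.62,0,0,0],[-0.3,-0.087,0.01,0.64,0,0,0],[-0.3,-0.087,0.01,0.64,0,0,0]]'
python3 -c "
from h import *
s=get_state()
cv2.imwrite('pics/w2.png',grab_frame('wrist')[:,:,::-1]);where()
cv2.imwrite('pics/s2.png',cv2.resize(grab_frame('scene')[200:320,220:400,::-1],None,fx=4,fy=4,interpolation=cv2.INTER_CUBIC))"
```

```text
t: 4.55
tool_pos: [519.0, -88.6, 23.1]
tcp_rot: [0.0, 0.815, 0.579, 0.0]
wrist_force: [-0.7, 0.3, 0.4]
gripper_width: 0.352
t 4.6 stop-frame -232.0 -1.8 z 23.7 F [ 0.9 -0.7 -0. ] g 0.35
```

View pics/w2.png

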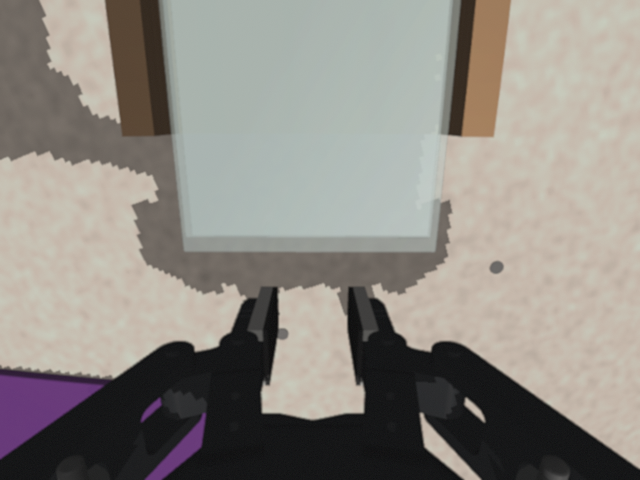

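View pics/s2.png

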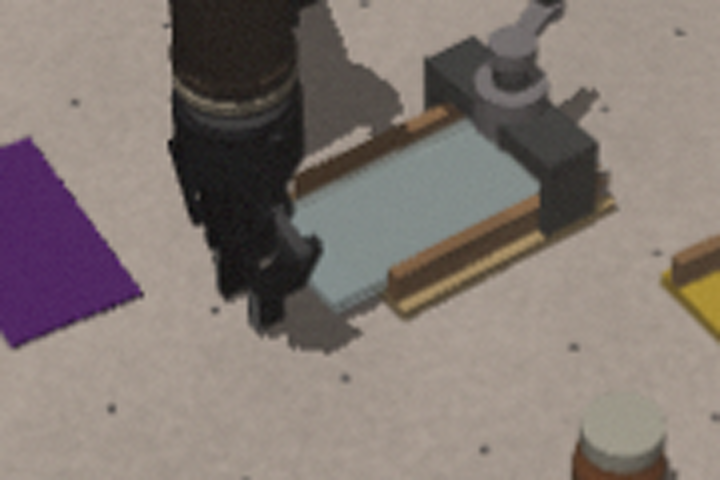

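```bash
python3 -m pendant '[[-0.3,0.03,0,0,0,0,0],[-0.3,0.06,0,0,0,0,0],[-0.3,0.09,0,0,0,0,0],[-0.3,0.115,0,0,0,0,0],[-0.3,0.14,0,0,0,0,0],[-0.3,0.165,0,0,0,0,0],[-0.3,0.19,0,0,0,0,0],[-0.3,0.21,0,0,0,0,0],[-0.3,0.225,0,0,0,0,0],[-0.3,0.235,0,0,0,0,0]]'
python3 -c "
from h import *
where();go(-181,0,23)"
```

```text
t: 5.65
tool_pos: [534.0, -45.1, 22.4]
tcp_rot: [0.0, 0.815, 0.579, -0.0]
wrist_force: [-2.1, -4.3, 3.7]
gripper_width: 0.347
t 5.65 stop-frame -185.8 -0.7 z 22.4 F [-2.1 -4.3  3.7] g 0.35
tool x az 70.75 shift units [ 0.024 -0.003 -0.003] turn None
```

```bash
python3 -m pendant '[[-0.3,0.005,0,0,0,0,0],[-0.3,0.01,0,0,0,0,0],[-0.3,0.015,0,0,0,0,0]]'; python3 -m pendant '[[-0.3,0.005,0,0,0,0,0],[-0.3,0.01,0,0,0,0,0]]';python3 -c "
from h import *
where()"
```

```text
t: 5.95
tool_pos: [534.8, -42.4, 22.4]
tcp_rot: [0.0, 0.815, 0.579, -0.0]
wrist_force: [-1.5, -5.5, 4.2]
gripper_width: 0.349
t: 6.15
tool_pos: [535.4, -40.9, 22.4]
tcp_rot: [0.0, 0.815, 0.579, -0.0]
wrist_force: [-1.8, -7.4, 5.7]
gripper_width: 0.352
t 6.15 stop-frame -181.4 -0.5 z 22.4 F [-1.8 -7.4  5.7] g 0.35
```

```bash
python3 -m pendant '[[-0.3,0.005,0,0,0,0,0],[-0.3,0.01,0,0,0,0,0]]'; python3 -m pendant '[[-0.3,0.005,0,0,0,0,0],[-0.3,0.01,0,0,0,0,0]]';python3 -c "
from h import *
where()
cv2.imwrite('pics/w3.png',grab_frame('wrist')[:,:,::-1])"
```

```text
t: 6.35
tool_pos: [535.6, -40.1, 22.4]
tcp_rot: [0.001, 0.815, 0.579, -0.001]
wrist_force: [-3.9, -12.8, 4.9]
gripper_width: 0.349
t: 6.55
tool_pos: [535.7, -40.0, 22.4]
tcp_rot: [0.001, 0.815, 0.58, -0.003]
wrist_force: [-5.7, -20.1, 6.5]
gripper_width: 0.349
t 6.55 stop-frame -180.4 -0.5 z 22.4 F [ -5.7 -20.1   6.5] g 0.35
```

View pics/w3.png

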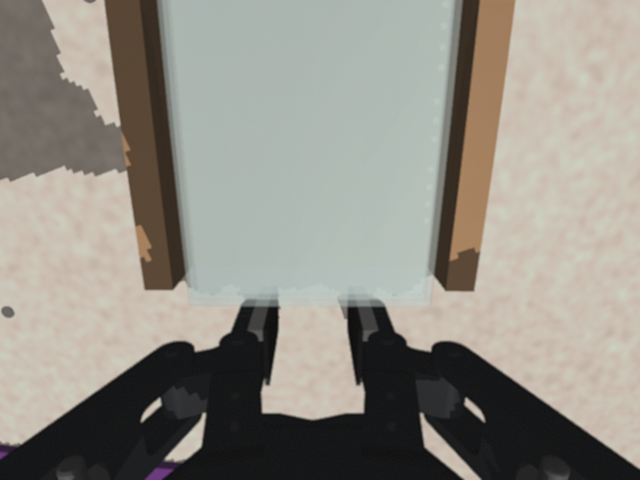

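```bash
python3 -m pendant '[[-0.3,-0.05,0,0,0,0,0],[-0.3,-0.15,0,0,0,0,0],[-0.3,-0.2,0,-0.2,0,0,0],[-0.3,-0.2,0,-0.45,0,0,0],[-0.3,-0.2,0,-0.65,0,0,0],[-0.3,-0.2,0,-0.8,0,0,0],[-0.3,-0.2,0,-0.8,0,0,0]]'
python3 -c "
from h import *
s=get_state()
cv2.imwrite('pics/w4.png',grab_frame('wrist')[:,:,::-1]);where(s);print(s['q'].round(3))
print(s['tool_pos'].tolist(),s['tcp_rot'].tolist())
cv2.imwrite('pics/s4.png',cv2.resize(grab_frame('scene')[200:320,220:400,::-1],None,fx=4,fy=4,interpolation=cv2.INTER_CUBIC))"
```

```text
t: 7.3
tool_pos: [527.5, -74.1, 187.3]
tcp_rot: [0.003, 0.816, 0.579, 0.004]
wrist_force: [1.5, -0.5, 1.0]
gripper_width: 0.355
t 7.3 stop-frame -215.4 -4.2 z 187.3 F [ 1.5 -0.5  1. ] g 0.35
[-0.223  0.197  1.912  0.003  1.022  0.113]
[527.4734515180437, -74.11225095667865, 187.27781934903953] [0.0032292567603680556, 0.8155610032366083, 0.5786454051967757, 0.004395104678170551]
```

View pics/w4.png

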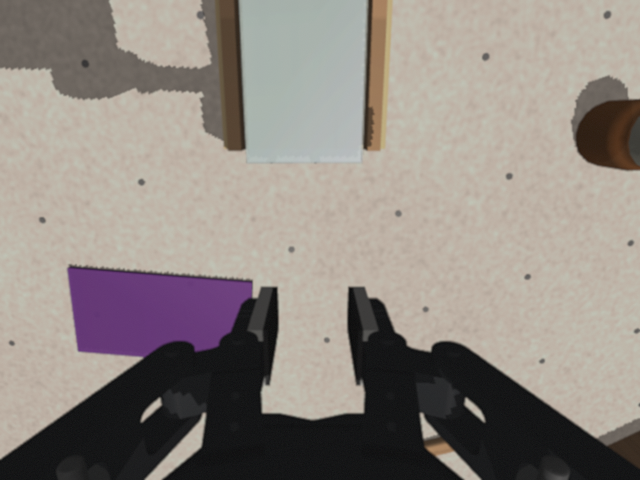

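View pics/s4.png

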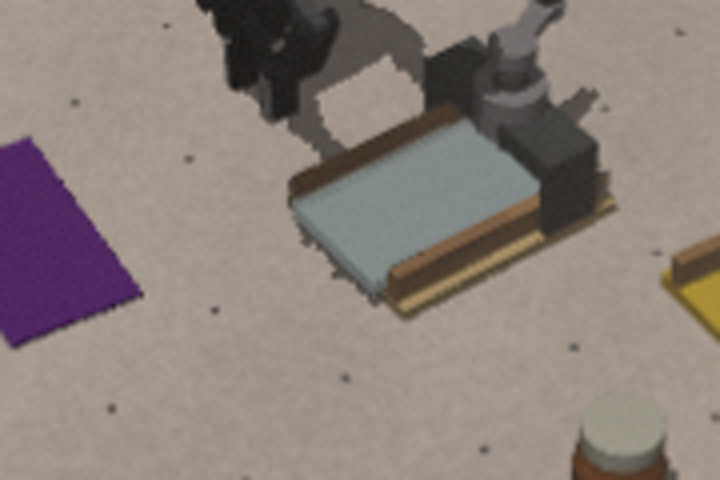

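```bash
python3 -c "
from h import *
s=dict(tool_pos=np.array([527.47,-74.11,187.28]),tcp_rot=[.00323,.81556,.57865,.0044])
c=cam('wrist',s);u,v=U()
for n,p,z in [('railL',(234,150),32),('railR',(376,149),32),('railend',(305,149.5),32),('end25',(305,162),25),('end15',(305,162),15)]:
  X=back(c,p,z);d=X[:2]-S0;print(n,(d@u).round(1),(d@v).round(1))
im=cv2.imread('pics/w4.png')[110:190,200:420];cv2.imwrite('pics/w4c.png',cv2.resize(im,None,fx=3.6,fy=3.6,interpolation=cv2.INTER_CUBIC))
"
```

```text
railL -160.0 52.6
railR -159.0 -53.5
railend -159.6 -0.4
end25 -169.6 -0.3
end15 -170.6 -0.2
```

View pics/w4c.png

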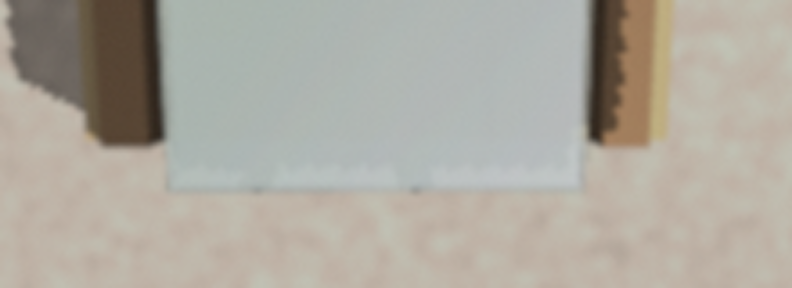

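```bash
cat >> h.py <<'E'
AX=S0-30*U()[0]
def arc(phi,z,r=50,flip=False,s=None):
    "units to put TCP over handle azimuth phi (world deg)"
    s=s or get_state();a=np.radians(phi);p=AX+r*np.array([np.cos(a),np.sin(a)])
    R=Rt(s);d=R.T@(np.array([p[0],p[1],z])-s["tool_pos"])
    az=np.degrees(np.arctan2(R[1,0],R[0,0]));yaw=phi+(180 if flip else 0)
    print("phi",phi,"shift",(d/200).round(3),"turn",round(-(((yaw-az)+180)%360-180)/90,3))
E
python3 -c "
from h import *
print(AX);arc(96.4,240)"
```

```text
[585.38579422 102.02075527]
phi 96.4 shift [ 1.156 -0.107 -0.286] turn -0.285
```

```bash
python3 -m pendant '[[-0.3,0.1,-0.01,-0.2,0,0,-0.05],[-0.3,0.3,-0.03,-0.27,0,0,-0.1],[-0.3,0.55,-0.05,-0.27,0,0,-0.2],[-0.3,0.8,-0.08,-0.27,0,0,-0.285],[-0.3,0.95,-0.1,-0.27,0,0,-0.285],[-0.3,0.95,-0.1,-0.27,0,0,-0.285]]'
python3 -c "
from h import *
s=get_state()
cv2.imwrite('pics/w5.png',grab_frame('wrist')[:,:,::-1]);where(s);arc(96.4,240)
print(s['tool_pos'].tolist(),s['tcp_rot'].tolist())"
```

```text
t: 8.0
tool_pos: [566.2, 115.9, 233.3]
tcp_rot: [-0.002, 0.665, 0.747, -0.001]
wrist_force: [0.4, -0.4, -0.1]
gripper_width: 0.352
t 8.0 stop-frame -23.3 22.7 z 233.3 F [ 0.4 -0.4 -0.1] g 0.35
phi 96.4 shift [ 0.181  0.091 -0.034] turn 0.002
[566.2092765376659, 115.89579784958372, 233.2564360260265] [-0.002337769475727156, 0.6649194913329618, 0.7469110261546891, -0.0007238010384326048]
```

View pics/w5.png

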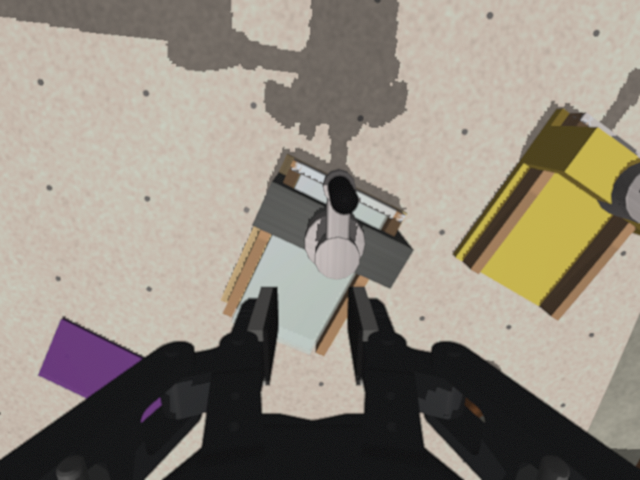

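```bash
python3 -c "
from h import *
im=cv2.imread('pics/w5.png')[140:300,240:440];cv2.imwrite('pics/w5c.png',cv2.resize(im,None,fx=3.7,fy=3.7,interpolation=cv2.INTER_CUBIC))
"
```

```text
(no output)
```

View pics/w5c.png

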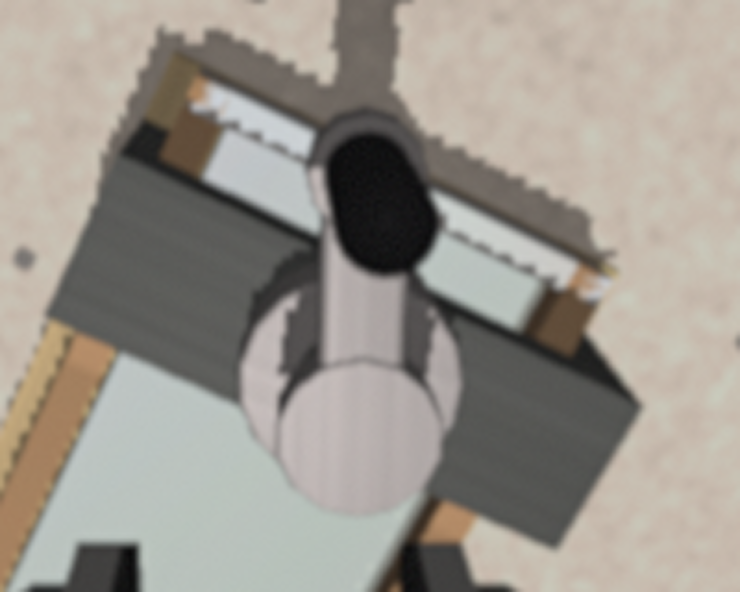

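```bash
python3 -c "
from h import *
s=dict(tool_pos=np.array([566.21,115.896,233.256]),tcp_rot=[-.002338,.66492,.74691,-.000724])
c=cam('wrist',s);f=lambda x,y:(x/3.7+240,y/3.7+140)
h=back(c,f(361,437),119);print('hub',h)
for p,z in [((367,178),118),((386,222),162)]:
  X=back(c,f(*p),z);d=(X-h)[:2];print(X,np.hypot(*d),np.degrees(np.arctan2(d[1],d[0])), np.degrees(np.arctan2(*(X[:2]-AX)[::-1])))
"
```

```text
hub [584.82112146 102.66445332 119.        ]
[579.33683995 151.17258173 118.        ] 48.817167734292866 96.45041400872611 97.01592611916884
[579.06162424 152.38409243 162.        ] 50.05211606070467 96.60766281628533 97.15722146546665
```

```bash
echo 'AX=np.array([585.1,102.4])' >> h.py; python3 -c "
from h import *
arc(96.6,145)"
```

```text
phi 96.6 shift [0.182 0.091 0.441] turn -0.0
```

```bash
python3 -m pendant '[[-0.3,0.182,0.091,0,0,0,0],[-0.3,0.182,0.091,0,0,0,0],[-0.3,0.182,0.091,0.1,0,0,0],[-0.3,0.182,0.091,0.25,0,0,0],[-0.3,0.182,0.091,0.35,0,0,0],[-0.3,0.182,0.091,0.44,0,0,0],[-0.3,0.182,0.091,0.44,0,0,0]]'
python3 -c "
from h import *
s=get_state()
cv2.imwrite('pics/w6.png',grab_frame('wrist')[:,:,::-1]);where(s);
R=Rt(s)
# next arc rows, from this pose, +6 deg steps
az0=np.degrees(np.arctan2(R[1,0],R[0,0]));print(az0,s['q'].round(2))
"
```

```text
t: 8.75
tool_pos: [577.6, 147.6, 143.6]
tcp_rot: [-0.003, 0.667, 0.745, -0.004]
wrist_force: [-0.1, 0.9, -0.2]
gripper_width: 0.348
t 8.75 stop-frame 10.4 22.6 z 143.6 F [-0.1  0.9 -0.2] g 0.35
96.29951844230519 [ 0.18  0.38  1.78 -0.    1.    0.07]
```

View pics/w6.png

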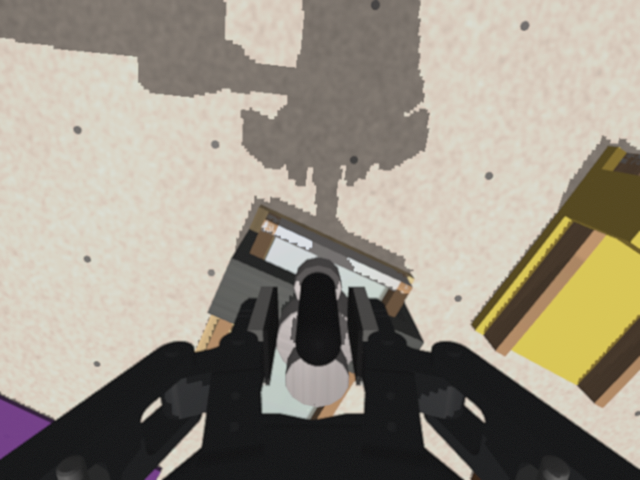

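```bash
cat >> h.py <<'E'
def arcs(phis,z,r=50,flip=False):
    s=get_state();R=Rt(s);az=np.degrees(np.arctan2(R[1,0],R[0,0]))
    zs=np.broadcast_to(z,(len(phis),))
    for phi,zz in zip(phis,zs):
        a=np.radians(phi);p=AX+r*np.array([np.cos(a),np.sin(a)])
        d=R.T@(np.array([p[0],p[1],zz])-s["tool_pos"]);yaw=phi+(180 if flip else 0)
        print(int(phi),[*(d/200).round(3).tolist()],"turn",round(-(((yaw-az)+180)%360-180)/90,3))
E
python3 -c "
from h import *
arcs(range(101,152,5),145)"
```

```text
101 [0.019, -0.016, 0.003] turn -0.052
106 [0.016, -0.037, 0.003] turn -0.108
111 [0.011, -0.059, 0.003] turn -0.163
116 [0.005, -0.079, 0.003] turn -0.219
121 [-0.003, -0.1, 0.003] turn -0.274
126 [-0.013, -0.119, 0.004] turn -0.33
131 [-0.025, -0.137, 0.004] turn -0.386
136 [-0.038, -0.155, 0.004] turn -0.441
141 [-0.053, -0.171, 0.004] turn -0.497
146 [-0.069, -0.186, 0.004] turn -0.552
151 [-0.086, -0.199, 0.004] turn -0.608
```

```bash
python3 -m pendant '[[-0.3,0.019,-0.016,0,0,0,-0.052],[-0.3,0.016,-0.037,0,0,0,-0.108],[-0.3,0.011,-0.059,0,0,0,-0.163],[-0.3,0.005,-0.079,0,0,0,-0.219],[-0.3,-0.003,-0.1,0,0,0,-0.274],[-0.3,-0.013,-0.119,0,0,0,-0.33],[-0.3,-0.025,-0.137,0,0,0,-0.386],[-0.3,-0.038,-0.155,0,0,0,-0.441],[-0.3,-0.053,-0.171,0,0,0,-0.497],[-0.3,-0.053,-0.171,0,0,0,-0.497]]'
python3 -c "
from h import *
s=get_state()
cv2.imwrite('pics/w7.png',grab_frame('wrist')[:,:,::-1]);where(s);arcs(range(146,172,5),145)
"
```

```text
t: 9.8
tool_pos: [549.2, 135.3, 149.7]
tcp_rot: [0.001, 0.333, 0.943, 0.001]
wrist_force: [-0.1, 0.8, 0.6]
gripper_width: 0.35
t 9.8 stop-frame -10.7 45.2 z 149.7 F [-0.1  0.8  0.6] g 0.35
146 [0.007, -0.037, 0.022] turn -0.056
151 [0.004, -0.058, 0.022] turn -0.111
156 [-0.001, -0.079, 0.022] turn -0.167
161 [-0.007, -0.1, 0.022] turn -0.222
166 [-0.016, -0.12, 0.022] turn -0.278
171 [-0.026, -0.14, 0.022] turn -0.334
```

View pics/w7.png

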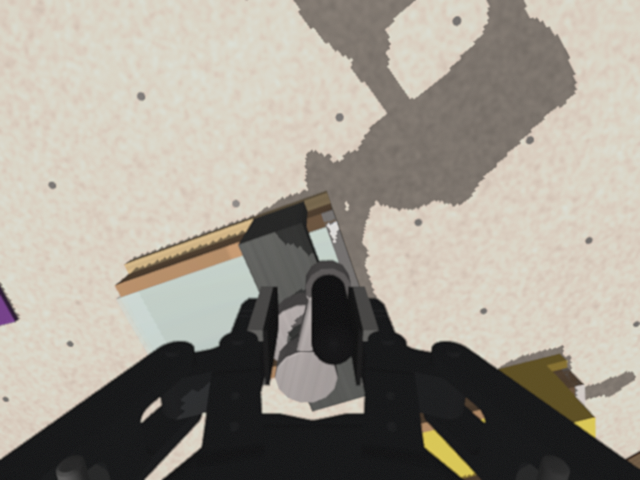

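```bash
python3 -m pendant '[[-0.3,0.002,-0.022,0.005,0,0,-0.056],[-0.3,0.0,-0.043,0.01,0,0,-0.111],[-0.3,-0.004,-0.065,0.01,0,0,-0.167],[-0.3,-0.01,-0.086,0.01,0,0,-0.222]]'
python3 -c "
from h import *
s=get_state()
cv2.imwrite('pics/w8.png',grab_frame('wrist')[:,:,::-1]);where(s);arcs(range(166,187,5),145)
"
```

```text
t: 10.25
tool_pos: [540.9, 121.4, 147.8]
tcp_rot: [0.002, 0.164, 0.986, 0.001]
wrist_force: [0.1, 2.8, 2.3]
gripper_width: 0.351
t 10.25 stop-frame -26.5 48.4 z 147.8 F [0.1 2.8 2.3] g 0.35
166 [0.008, -0.035, 0.013] turn -0.052
171 [0.005, -0.057, 0.013] turn -0.108
176 [0.001, -0.078, 0.013] turn -0.163
181 [-0.006, -0.099, 0.013] turn -0.219
186 [-0.014, -0.119, 0.013] turn -0.275
```

View pics/w8.png

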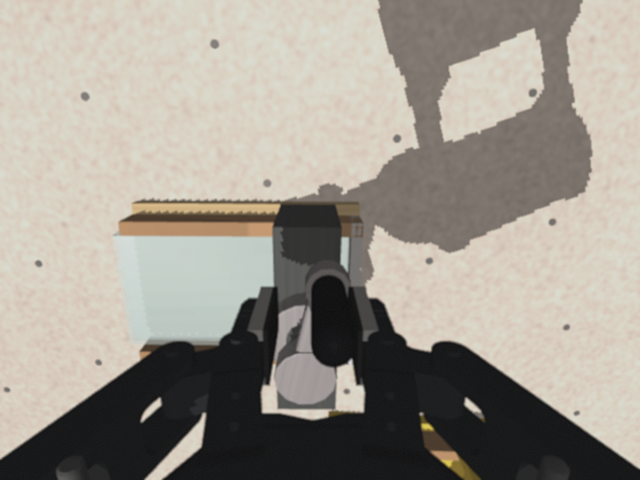

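```bash
python3 -m pendant '[[-0.3,0.002,-0.022,0.005,0,0,-0.056],[-0.3,0.0,-0.043,0.01,0,0,-0.111],[-0.3,-0.004,-0.065,0.01,0,0,-0.167],[-0.3,-0.01,-0.086,0.01,0,0,-0.222]]'
python3 -c "
from h import *
s=get_state()
cv2.imwrite('pics/w9.png',grab_frame('wrist')[:,:,::-1]);where(s);arcs(range(186,207,5),145)
"
```

```text
t: 10.7
tool_pos: [536.5, 104.3, 145.2]
tcp_rot: [0.001, -0.009, 1.0, 0.001]
wrist_force: [0.5, 2.6, 2.5]
gripper_width: 0.348
t 10.7 stop-frame -44.2 46.9 z 145.2 F [0.5 2.6 2.5] g 0.35
186 [0.005, -0.031, 0.0] turn -0.053
191 [0.002, -0.053, 0.0] turn -0.109
196 [-0.002, -0.074, 0.0] turn -0.164
201 [-0.009, -0.095, 0.0] turn -0.22
206 [-0.017, -0.115, 0.0] turn -0.275
```

View pics/w9.png

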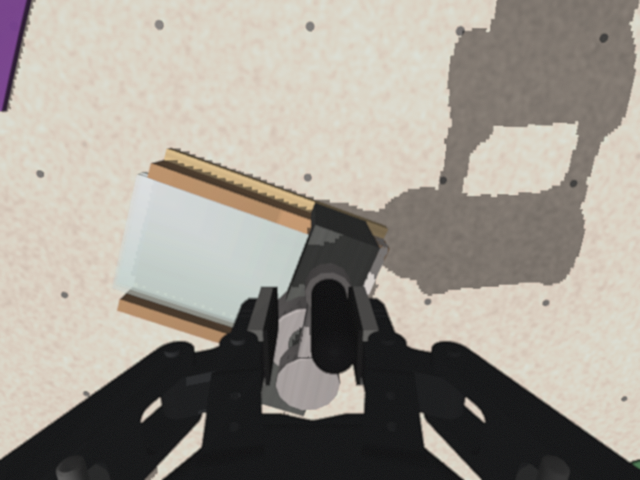

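```bash
python3 -m pendant '[[-0.3,0.004,-0.022,0,0,0,-0.056],[-0.3,0.002,-0.043,0,0,0,-0.111],[-0.3,-0.002,-0.065,0,0,0,-0.167],[-0.3,-0.008,-0.086,0,0,0,-0.222]]'
python3 -c "
from h import *
s=get_state()
cv2.imwrite('pics/w10.png',grab_frame('wrist')[:,:,::-1]);where(s);arcs(range(206,227,5),145)
"
```

```text
t: 11.15
tool_pos: [537.1, 86.6, 144.0]
tcp_rot: [-0.001, -0.182, 0.983, 0.0]
wrist_force: [-0.8, 2.1, -1.2]
gripper_width: 0.349
t 11.15 stop-frame -60.6 40.3 z 144.0 F [-0.8  2.1 -1.2] g 0.35
206 [-0.003, -0.031, -0.005] turn -0.054
211 [-0.006, -0.052, -0.005] turn -0.109
216 [-0.011, -0.074, -0.005] turn -0.165
221 [-0.017, -0.094, -0.005] turn -0.221
226 [-0.026, -0.115, -0.005] turn -0.276
```

View pics/w10.png

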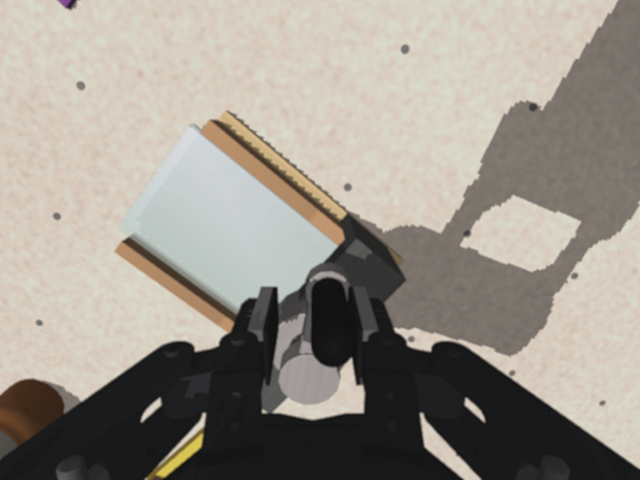

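```bash
cat >> h.py <<'E'
def hubz(px_hub_center,s):
    "height of hub top so that its centre is on the bolt axis (least squares)"
    c=cam("wrist",s)
    zz=np.arange(95,126,.25);P=proj(c,np.c_[np.tile(AX,(len(zz),1)),zz]);e=P-np.array(px_hub_center)
    i=np.argmin((e**2).sum(1));return zz[i],e[i].round(1)
E
python3 -c "
from h import *
def mk(p,q):
  q=np.array(q);return dict(tool_pos=np.array(p),tcp_rot=q/np.linalg.norm(q))
for n,s,px in (('w8',mk([540.9,121.4,147.8],[.002,.164,.986,.001]),None),('w9',mk([536.5,104.3,145.2],[.001,-.009,1,.001]),None),('w10',mk([537.1,86.6,144],[-.001,-.182,.983,0]),None)):
  c=cam('wrist',s)
  for z in (119,111): print(n,z,proj(c,[[*AX,z]]).round(1))
"
python3 - <<'E'
import cv2,numpy as np
a=[cv2.resize(cv2.imread(f'pics/w{i}.png')[255:425,250:380],None,fx=2,fy=2,interpolation=cv2.INTER_CUBIC) for i in (8,9,10)]
cv2.imwrite('pics/cmp.png',np.hstack(a))
E
```

```text
w8 119 [[306.5 380.7]]
w8 111 [[306.7 370.3]]
w9 119 [[308.3 385.4]]
w9 111 [[308.5 374.7]]
w10 119 [[309.1 390.6]]
w10 111 [[309.2 379.8]]
```

View pics/cmp.png

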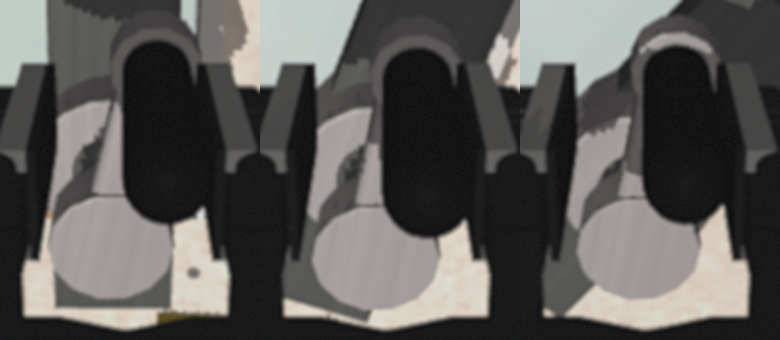

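```bash
python3 -c "
from h import *
where();arcs(range(192,107,-7),143)
"
```

```text
t 11.2 stop-frame -61.2 40.0 z 144.1 F [ 0.4  0.4 -0.1] g 0.34
192 [-0.006, 0.03, 0.005] turn 0.102
185 [-0.012, 0.06, 0.005] turn 0.179
178 [-0.023, 0.089, 0.005] turn 0.257
171 [-0.036, 0.116, 0.005] turn 0.335
164 [-0.053, 0.141, 0.005] turn 0.413
157 [-0.073, 0.165, 0.005] turn 0.491
150 [-0.096, 0.185, 0.005] turn 0.568
143 [-0.121, 0.203, 0.005] turn 0.646
136 [-0.147, 0.217, 0.005] turn 0.724
129 [-0.176, 0.228, 0.005] turn 0.802
122 [-0.205, 0.236, 0.005] turn 0.879
115 [-0.236, 0.24, 0.005] turn 0.957
108 [-0.266, 0.24, 0.005] turn 1.035
```

```bash
python3 -m pendant '[[-0.3,-0.006,0.03,0,0,0,0.102],[-0.3,-0.012,0.06,0,0,0,0.179],[-0.3,-0.023,0.089,0,0,0,0.257],[-0.3,-0.036,0.116,0,0,0,0.335],[-0.3,-0.053,0.141,0,0,0,0.413],[-0.3,-0.073,0.165,0,0,0,0.491],[-0.3,-0.096,0.185,0,0,0,0.568],[-0.3,-0.121,0.203,0,0,0,0.646],[-0.3,-0.147,0.217,0,0,0,0.724],[-0.3,-0.176,0.228,0,0,0,0.802],[-0.3,-0.205,0.236,0,0,0,0.879],[-0.3,-0.236,0.24,0,0,0,0.957]]'
python3 -c "
from h import *
s=get_state()
cv2.imwrite('pics/w11.png',grab_frame('wrist')[:,:,::-1]);where(s);arcs(range(108,23,-7),143)
"
```

```text
t: 12.4
tool_pos: [563.1, 147.5, 143.3]
tcp_rot: [-0.001, 0.542, 0.84, -0.002]
wrist_force: [-1.3, -1.8, -0.4]
gripper_width: 0.356
t 12.4 stop-frame 5.4 36.2 z 143.3 F [-1.3 -1.8 -0.4] g 0.36
108 [-0.002, 0.028, 0.003] turn 0.069
101 [-0.008, 0.058, 0.003] turn 0.147
94 [-0.016, 0.087, 0.003] turn 0.225
87 [-0.029, 0.115, 0.003] turn 0.302
80 [-0.044, 0.141, 0.003] turn 0.38
73 [-0.063, 0.165, 0.003] turn 0.458
66 [-0.084, 0.187, 0.003] turn 0.536
59 [-0.108, 0.206, 0.003] turn 0.613
52 [-0.134, 0.222, 0.003] turn 0.691
45 [-0.162, 0.234, 0.003] turn 0.769
38 [-0.191, 0.243, 0.003] turn 0.847
31 [-0.221, 0.249, 0.003] turn 0.925
24 [-0.252, 0.251, 0.003] turn 1.002
```

View pics/w11.png

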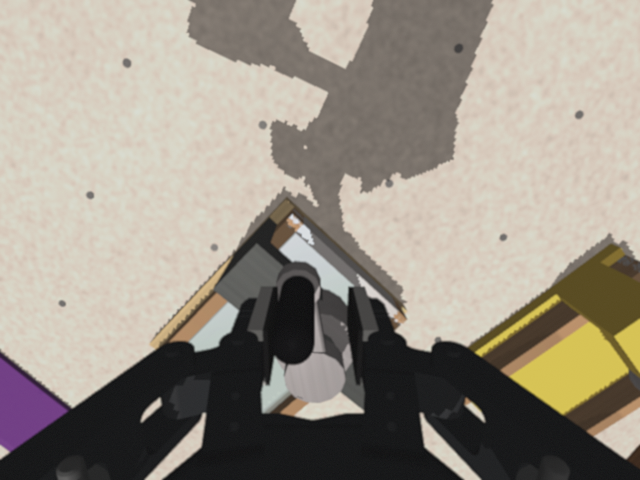

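```bash
python3 -m pendant '[[-0.3,-0.002,0.028,0.005,0,0,0.069],[-0.3,-0.008,0.058,0.005,0,0,0.147],[-0.3,-0.016,0.087,0.005,0,0,0.225],[-0.3,-0.029,0.115,0.01,0,0,0.302],[-0.3,-0.044,0.141,0.01,0,0,0.38],[-0.3,-0.063,0.165,0.01,0,0,0.458],[-0.3,-0.084,0.187,0.01,0,0,0.536],[-0.3,-0.108,0.206,0.01,0,0,0.613],[-0.3,-0.134,0.222,0.01,0,0,0.691],[-0.3,-0.162,0.234,0.01,0,0,0.769],[-0.3,-0.191,0.243,0.01,0,0,0.847],[-0.3,-0.221,0.249,0.01,0,0,0.925]]'
python3 -c "
from h import *
s=get_state()
cv2.imwrite('pics/w12.png',grab_frame('wrist')[:,:,::-1]);where(s);arcs(range(24,-61,-7),141);print(s['q'].round(2))
"
```

```text
t: 13.65
tool_pos: [626.9, 129.2, 141.4]
tcp_rot: [-0.0, 0.963, 0.27, -0.002]
wrist_force: [-1.2, 1.4, -1.0]
gripper_width: 0.351
t 13.65 stop-frame 9.5 -30.1 z 141.4 F [-1.2  1.4 -1. ] g 0.35
24 [-0.002, 0.031, 0.003] turn 0.079
17 [-0.008, 0.061, 0.003] turn 0.157
10 [-0.017, 0.09, 0.003] turn 0.234
3 [-0.029, 0.118, 0.003] turn 0.312
-4 [-0.045, 0.144, 0.003] turn 0.39
-11 [-0.065, 0.168, 0.003] turn 0.468
-18 [-0.086, 0.189, 0.003] turn 0.546
-25 [-0.111, 0.208, 0.003] turn 0.623
-32 [-0.137, 0.223, 0.003] turn 0.701
-39 [-0.165, 0.236, 0.003] turn 0.779
-46 [-0.194, 0.244, 0.003] turn 0.857
-53 [-0.224, 0.249, 0.003] turn 0.934
-60 [-0.255, 0.25, 0.003] turn 1.012
[0.14 0.45 1.67 0.   1.02 1.16]
```

View pics/w12.png

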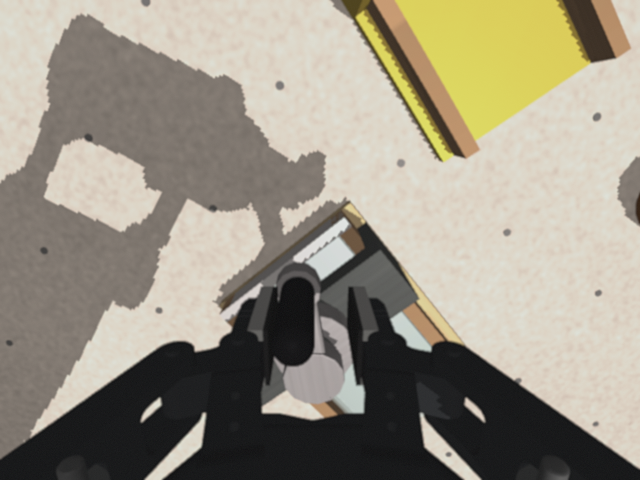

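```bash
python3 -m pendant '[[-0.3,-0.002,0.031,0.005,0,0,0.079],[-0.3,-0.008,0.061,0.005,0,0,0.157],[-0.3,-0.017,0.09,0.005,0,0,0.234],[-0.3,-0.029,0.118,0.01,0,0,0.312],[-0.3,-0.045,0.144,0.01,0,0,0.39],[-0.3,-0.065,0.168,0.01,0,0,0.468],[-0.3,-0.086,0.189,0.01,0,0,0.546],[-0.3,-0.111,0.208,0.01,0,0,0.623],[-0.3,-0.137,0.223,0.01,0,0,0.701],[-0.3,-0.165,0.236,0.01,0,0,0.779],[-0.3,-0.165,0.236,0.01,0,0,0.779]]'
python3 -c "
from h import *
s=get_state()
cv2.imwrite('pics/w13.png',grab_frame('wrist')[:,:,::-1]);where(s);arcs([-39,-32],139);print(s['q'].round(2),s['tool_pos'])
"
```

```text
t: 14.8
tool_pos: [624.7, 71.3, 140.3]
tcp_rot: [0.0, 0.944, -0.329, 0.0]
wrist_force: [-0.0, -1.0, 0.1]
gripper_width: 0.351
t 14.8 stop-frame -45.8 -47.3 z 140.3 F [-0.  -1.   0.1] g 0.35
-39 [-0.002, 0.005, 0.007] turn 0.008
-32 [-0.003, -0.025, 0.007] turn -0.07
[ 0.04  0.43  1.7  -0.    1.    2.29] [624.71477529  71.33093417 140.28866033]
```

View pics/w13.png

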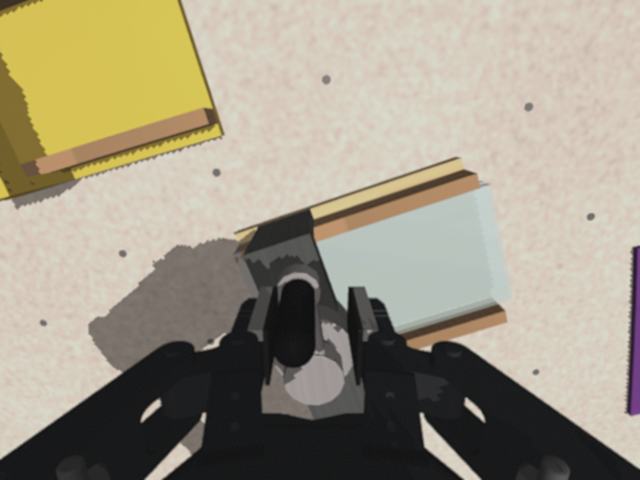

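```bash
python3 -m pendant '[[-0.3,0,0,-0.12,0,0,0],[-0.3,0,0,-0.26,0,0,0],[-0.3,0,-0.02,-0.26,0,0,-0.1],[-0.3,0,-0.02,-0.26,0,0,-0.2],[-0.3,0,-0.03,-0.26,0,0,-0.5],[-0.3,0,-0.03,-0.26,0,0,-0.5],[-0.3,0,-0.03,-0.26,0,0,-1],[-0.3,0,-0.03,-0.26,0,0,-1],[-0.3,0,-0.03,-0.26,0,0,-1],[-0.3,0,-0.03,-0.26,0,0,-1],[-0.3,0,-0.03,-0.26,0,0,-1],[-0.3,0,-0.03,-0.26,0,0,-1]]'
python3 -m pendant '[[-0.3,0,0,0,0,0,-1],[-0.3,0,0,0,0,0,-1],[-0.3,0,0,0,0,0,-1],[-0.3,0,0,0,0,0,-1],[-0.3,0,0,0,0,0,-1],[-0.3,0,0,0,0,0,-1],[-0.3,0,0,0,0,0,-1],[-0.3,0,0,0,0,0,-1],[-0.3,0,0,0,0,0,-1],[-0.3,0,0,0,0,0,-1],[-0.3,0,0,0,0,0,-1],[-0.3,0,0,0,0,0,-1]]'
python3 -c "
from h import *
s=get_state()
cv2.imwrite('pics/w14.png',grab_frame('wrist')[:,:,::-1]);where(s);arcs([-30],137,flip=True);print(s['q'].round(2),s['tool_pos'].tolist(),s['tcp_rot'].tolist())
"
```

```text
t: 16.05
tool_pos: [628.8, 76.7, 192.5]
tcp_rot: [0.0, 0.913, 0.407, 0.0]
wrist_force: [-0.0, -0.0, -0.4]
gripper_width: 0.35
t: 17.25
tool_pos: [628.8, 76.7, 192.4]
tcp_rot: [0.0, 0.361, 0.932, -0.0]
wrist_force: [-1.0, -0.1, -0.0]
gripper_width: 0.349
t 17.25 stop-frame -39.4 -49.4 z 192.4 F [-1.  -0.1 -0. ] g 0.35
-30 [0.004, 0.001, 0.277] turn -0.138
[ 0.05  0.38  1.66 -0.    1.1  -0.78] [628.8235032344875, 76.68142670660163, 192.43619037673656] [0.00021352515007516434, 0.36122009258675125, 0.9324805533178222, -0.00012962529516747642]
```

View pics/w14.png

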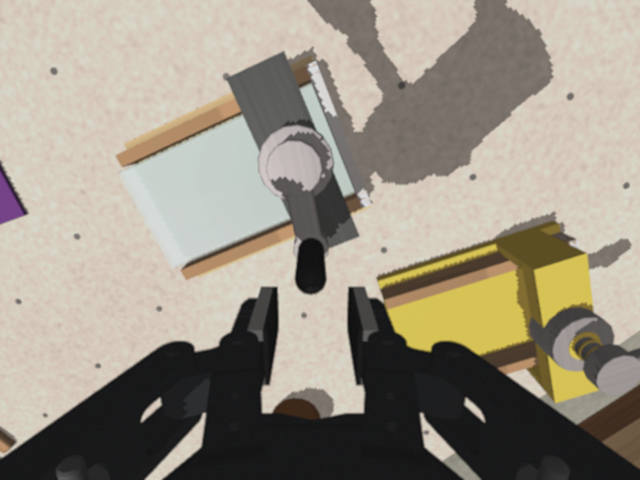

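```bash
python3 -c "
from h import *
s=get_state();c=cam('wrist',s)
h=back(c,(294,160),107.5);print(h)
for p,z in (((311,279),150),((311,247),107)):
  X=back(c,p,z);d=X[:2]-AX;print(X,np.hypot(*d),np.degrees(np.arctan2(*d[::-1])))
"
```

```text
[581.12336071 105.60431531 107.5       ]
[627.16696187  76.5312149  150.        ] 49.38444414057562 -31.5891473811038
[625.81596948  77.53137941 107.        ] 47.70994089817739 -31.415874551565132
```

```bash
python3 -m pendant '[[-0.3,0,0,0.1,0,0,-0.1],[-0.3,0,0,0.2,0,0,-0.138],[-0.3,0,0,0.277,0,0,-0.138],[-0.3,0,0,0.277,0,0,-0.138]]'
python3 -c "
from h import *
s=get_state()
where(s);arcs(range(-38,-122,-7),137,flip=True)
"
```

```text
t: 17.7
tool_pos: [626.3, 76.5, 133.8]
tcp_rot: [-0.003, 0.26, 0.966, -0.001]
wrist_force: [-1.1, -0.2, 0.4]
gripper_width: 0.35
t 17.7 stop-frame -40.4 -47.1 z 133.8 F [-1.1 -0.2  0.4] g 0.35
-38 [-0.004, -0.026, -0.016] turn 0.087
-45 [0.002, -0.056, -0.016] turn 0.165
-52 [0.011, -0.085, -0.016] turn 0.243
-59 [0.024, -0.112, -0.015] turn 0.32
-66 [0.041, -0.138, -0.015] turn 0.398
-73 [0.06, -0.162, -0.015] turn 0.476
-80 [0.082, -0.183, -0.015] turn 0.554
-87 [0.107, -0.201, -0.015] turn 0.632
-94 [0.133, -0.216, -0.014] turn 0.709
-101 [0.161, -0.228, -0.014] turn 0.787
-108 [0.191, -0.236, -0.014] turn 0.865
-115 [0.221, -0.241, -0.014] turn 0.943
```

```bash
python3 -m pendant '[[-0.3,-0.004,-0.026,0,0,0,0.087],[-0.3,0.002,-0.056,0,0,0,0.165],[-0.3,0.011,-0.085,0,0,0,0.243],[-0.3,0.024,-0.112,0,0,0,0.32],[-0.3,0.041,-0.138,0,0,0,0.398],[-0.3,0.06,-0.162,0,0,0,0.476],[-0.3,0.082,-0.183,0,0,0,0.554],[-0.3,0.107,-0.201,0,0,0,0.632],[-0.3,0.133,-0.216,0,0,0,0.709],[-0.3,0.161,-0.228,0,0,0,0.787],[-0.3,0.191,-0.236,0,0,0,0.865],[-0.3,0.191,-0.236,0,0,0,0.865]]'
python3 -c "
from h import *
s=get_state()
cv2.imwrite('pics/w15.png',grab_frame('wrist')[:,:,::-1]);where(s);arcs(range(-115,-190,-7),136,flip=True);print(s['q'].round(2))
"
```

```text
t: 18.9
tool_pos: [572.6, 54.7, 138.1]
tcp_rot: [0.001, 0.809, 0.588, 0.001]
wrist_force: [0.5, -0.6, -0.2]
gripper_width: 0.352
t 18.9 stop-frame -78.9 -3.8 z 138.1 F [ 0.5 -0.6 -0.2] g 0.35
-115 [-0.003, -0.045, 0.01] turn 0.08
-122 [0.003, -0.075, 0.01] turn 0.157
-129 [0.012, -0.104, 0.01] turn 0.235
-136 [0.025, -0.132, 0.01] turn 0.313
-143 [0.041, -0.158, 0.01] turn 0.391
-150 [0.06, -0.182, 0.009] turn 0.469
-157 [0.082, -0.203, 0.009] turn 0.546
-164 [0.106, -0.221, 0.009] turn 0.624
-171 [0.133, -0.237, 0.009] turn 0.702
-178 [0.161, -0.249, 0.009] turn 0.78
-185 [0.19, -0.258, 0.009] turn 0.857
[ 0.02  0.34  1.84 -0.    0.96  0.33]
```

View pics/w15.png

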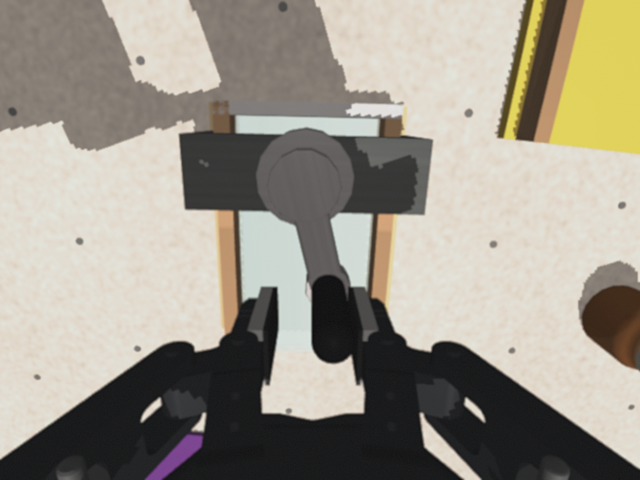

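```bash
python3 -m pendant '[[-0.3,-0.003,-0.04,0,0,0,0.08],[-0.3,0.003,-0.072,0,0,0,0.157],[-0.3,0.012,-0.104,0.005,0,0,0.235],[-0.3,0.025,-0.132,0.01,0,0,0.313],[-0.3,0.041,-0.158,0.01,0,0,0.391],[-0.3,0.06,-0.182,0.015,0,0,0.469],[-0.3,0.082,-0.203,0.02,0,0,0.546],[-0.3,0.106,-0.221,0.02,0,0,0.624],[-0.3,0.133,-0.237,0.02,0,0,0.702],[-0.3,0.161,-0.249,0.02,0,0,0.78],[-0.3,0.161,-0.249,0.02,0,0,0.78]]'
python3 -c "
from h import *
s=get_state()
cv2.imwrite('pics/w16.png',grab_frame('wrist')[:,:,::-1]);where(s);arcs([-178,-185],134,flip=True);print(s['q'].round(2),s['tool_pos'].tolist(),s['tcp_rot'].tolist())
"
```

```text
t: 20.05
tool_pos: [534.9, 101.4, 133.5]
tcp_rot: [-0.0, 1.0, 0.018, 0.0]
wrist_force: [0.0, -0.7, 0.4]
gripper_width: 0.35
t 20.05 stop-frame -47.4 47.4 z 133.5 F [ 0.  -0.7  0.4] g 0.35
-178 [0.001, 0.003, -0.004] turn 0.001
-185 [0.003, -0.027, -0.004] turn 0.079
[0.11 0.3  1.91 0.   0.93 1.64] [534.9215725579666, 101.40157148289356, 133.45579176704197] [-0.00017747841178618594, 0.9998453769932952, 0.017580859575113735, 0.00032246418206754356]
```

View pics/w16.png

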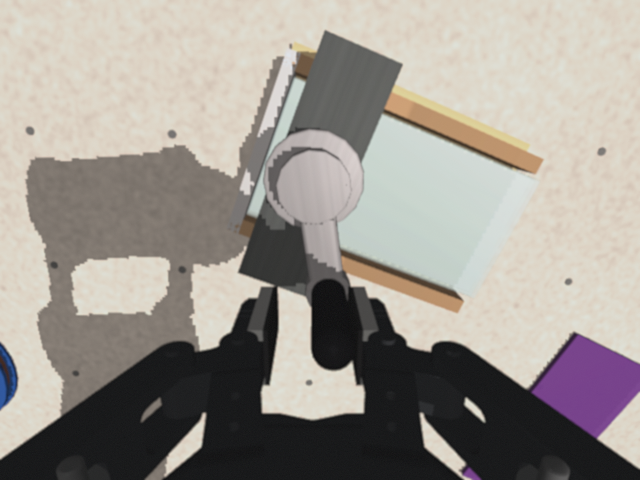

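```bash
python3 -c "
from h import *
print(hubz((314,187),get_state()))"
python3 -m pendant '[[-0.45,0,0,0,0,0,0],[-0.55,0,0,0,0,0,0],[-0.65,0,0,0,0,0,0],[-0.75,0,0,0,0,0,0],[-1,0,0,0,0,0,0],[-1,0,0,0,0,0,0],[-1,0,0,0,0,0,0],[-1,0,0,0,0,0,0]]' 30
python3 -c "
from h import *
s=get_state()
cv2.imwrite('pics/w17.png',grab_frame('wrist')[:,:,::-1]);where(s);print(s['tool_pos'].tolist(),s['tcp_rot'].tolist())
cv2.imwrite('pics/s17.png',cv2.resize(grab_frame('scene')[170:320,240:400,::-1],None,fx=4,fy=4,interpolation=cv2.INTER_CUBIC))
"
```

```text
(np.float64(106.5), array([-1.4, -0. ]))
t: 20.9
tool_pos: [534.3, 100.7, 132.9]
tcp_rot: [0.0, 1.0, 0.016, -0.0]
wrist_force: [-2.0, -3.2, 3.6]
gripper_width: 0.178
t 20.9 stop-frame -48.3 47.7 z 132.9 F [-2.  -3.2  3.6] g 0.18
[534.2981832815506, 100.68048738961441, 132.88779839785187] [0.0001869373104469695, 0.9998645685029925, 0.01645486085978346, -0.00021739561055792274]
```

View pics/w17.png

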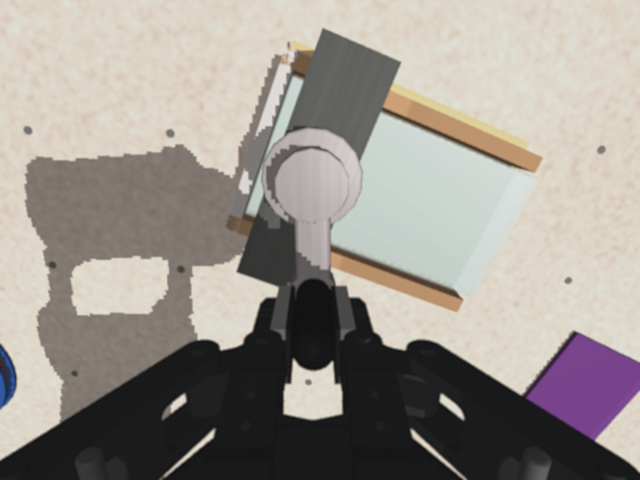

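View pics/s17.png

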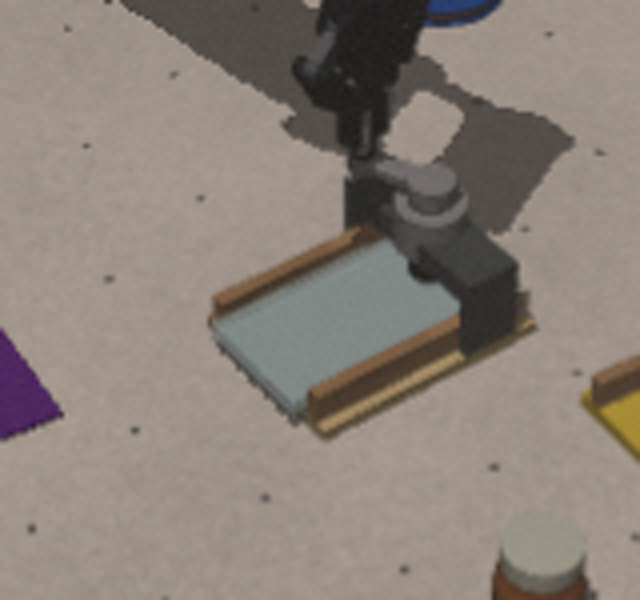

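```bash
python3 - <<'E'
import cv2,numpy as np
def crop(f,x0,y0,w,h,k): return cv2.resize(cv2.imread(f'pics/{f}.png')[y0:y0+h,x0:x0+w],(w*k,h*k),interpolation=cv2.INTER_CUBIC)
cv2.imwrite('pics/c17.png',crop('w17',250,110,125,125,6))
a=crop('scene0',320,175,60,75,6)
s=cv2.imread('pics/s17.png')  # already x4 of [170:320,240:400]
b=cv2.resize(s[20:320,320:560],(360,450),interpolation=cv2.INTER_CUBIC)
cv2.imwrite('pics/cs.png',np.hstack([a,b]))
E
```

```text
(no output)
```

View pics/c17.png

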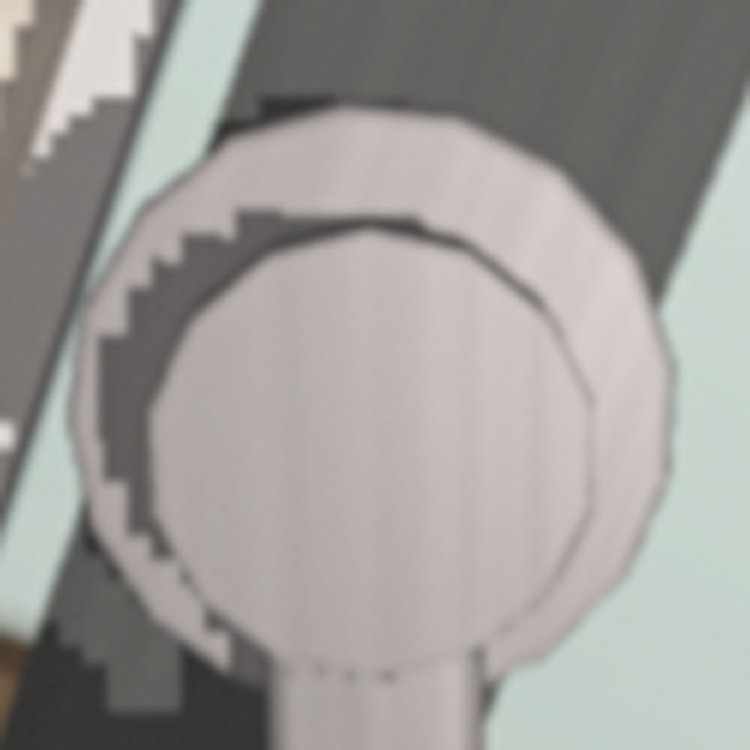

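View pics/cs.png

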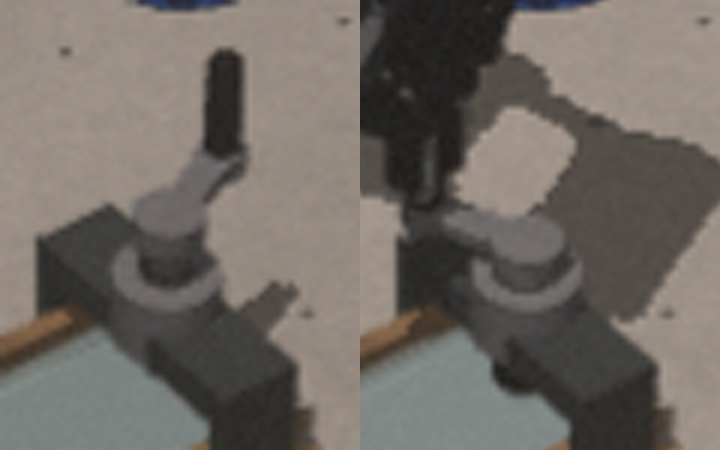

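```bash
python3 -c "
from h import *
c=cam('scene')
a=proj(c,[[*AX,118.5]])
for z in (108.5,106.5,104.5,102.5): print(z,proj(c,[[*AX,z]])-a)
s=get_state();c=cam('wrist',s)
b=proj(c,[[*AX,86]]);print('boss',b,'meas 312.2 176.3')
for z in (109,107,105,103): print(z,proj(c,[[*AX,z]])-b, 'meas -.2 9.2')
"
```

```text
108.5 [[-0.11301182  3.08000985]]
106.5 [[-0.13551824  3.69282376]]
104.5 [[-0.15799277  4.3045799 ]]
102.5 [[-0.18043545  4.91528035]]
boss [[310.91161547 178.32295242]] meas 312.2 176.3
109 [[-0.19662669  8.57715731]] meas -.2 9.2
107 [[-0.17724525  7.73147433]] meas -.2 9.2
105 [[-0.1583506   6.90708075]] meas -.2 9.2
103 [[-0.13992463  6.10318357]] meas -.2 9.2
```

```bash
python3 - <<'E'
from h import *
a=cv2.imread('pics/scene0.png').astype(float).mean(2)
b=grab_frame('scene').astype(float);cv2.imwrite('pics/s18.png',b[:,:,::-1]);b=b.mean(2)
t=a[206:215,343:355]  # hub disc region in start image
for n,(r0,r1,c0,c1) in {'disc':(205,215,342,356),'lower':(208,216,341,357),'left':(203,216,340,350)}.items():
    best=[]
    up=8
    T=cv2.resize(a[r0:r1,c0:c1].astype(np.float32),None,fx=up,fy=up,interpolation=cv2.INTER_CUBIC)
    Bg=cv2.resize(b[r0-2:r1+9,c0-4:c1+4].astype(np.float32),None,fx=up,fy=up,interpolation=cv2.INTER_CUBIC)
    m=cv2.matchTemplate(Bg,T,cv2.TM_CCOEFF_NORMED);_,v,_,l=cv2.minMaxLoc(m)
    print(n,round(v,3),'dx',l[0]/up-4,'dy',l[1]/up-2)
for c in (347,348,349,350): print(c,a[200:224,c].round(0).tolist(),'\n   ',b[200:224,c].round(0).tolist())
E
```

```text
disc 0.599 dx 0.5 dy 5.25
lower 0.475 dx 0.5 dy 5.25
left 0.879 dx -0.375 dy 3.75
347 [143.0, 142.0, 142.0, 143.0, 143.0, 136.0, 115.0, 107.0, 107.0, 105.0, 106.0, 102.0, 106.0, 100.0, 86.0, 74.0, 73.0, 69.0, 63.0, 57.0, 57.0, 46.0, 53.0, 88.0] 
    [148.0, 146.0, 146.0, 148.0, 151.0, 145.0, 144.0, 146.0, 146.0, 147.0, 133.0, 108.0, 108.0, 108.0, 109.0, 110.0, 110.0, 109.0, 102.0, 72.0, 75.0, 76.0, 77.0, 72.0]
348 [143.0, 141.0, 142.0, 142.0, 142.0, 134.0, 117.0, 105.0, 105.0, 106.0, 102.0, 103.0, 107.0, 103.0, 92.0, 72.0, 70.0, 68.0, 62.0, 59.0, 59.0, 52.0, 60.0, 86.0] 
    [148.0, 147.0, 147.0, 146.0, 147.0, 147.0, 144.0, 144.0, 143.0, 126.0, 88.0, 113.0, 108.0, 107.0, 108.0, 111.0, 110.0, 112.0, 101.0, 74.0, 72.0, 75.0, 74.0, 74.0]
349 [144.0, 143.0, 144.0, 138.0, 132.0, 113.0, 105.0, 104.0, 105.0, 106.0, 103.0, 104.0, 105.0, 103.0, 85.0, 70.0, 72.0, 67.0, 54.0, 56.0, 52.0, 53.0, 56.0, 91.0] 
    [146.0, 149.0, 150.0, 147.0, 146.0, 147.0, 147.0, 145.0, 134.0, 77.0, 87.0, 111.0, 108.0, 110.0, 110.0, 109.0, 111.0, 110.0, 102.0, 71.0, 66.0, 71.0, 69.0, 73.0]
350 [142.0, 143.0, 138.0, 118.0, 112.0, 104.0, 98.0, 104.0, 104.0, 104.0, 104.0, 105.0, 105.0, 99.0, 78.0, 70.0, 66.0, 64.0, 58.0, 53.0, 47.0, 48.0, 65.0, 108.0] 
    [148.0, 150.0, 151.0, 149.0, 146.0, 147.0, 145.0, 132.0, 127.0, 79.0, 84.0, 101.0, 106.0, 107.0, 108.0, 110.0, 111.0, 109.0, 94.0, 71.0, 67.0, 66.0, 60.0, 89.0][ WARN:0@2.081] global loadsave.cpp:1063 imwrite_ Unsupported depth image for selected encoder is fallbacked to CV_8U.
```

```bash
python3 -m pendant '[[-1,0,0,0,0,0,0],[-1,0,0,0,0,0,0],[-1,0,0,0,0,0,0]]' 30; python3 -c "
from h import *
where()
job_done()"
```

```text
t: 21.35
tool_pos: [534.3, 100.8, 132.9]
tcp_rot: [0.0, 1.0, 0.016, -0.0]
wrist_force: [-2.3, -3.2, 3.7]
gripper_width: 0.176
t 21.35 stop-frame -48.2 47.7 z 132.9 F [-2.3 -3.2  3.7] g 0.18
the job is handed in; nothing more can be done
```

I handed the job in at 21.4 s of the 72 s allowed. As far as my checks show, every step was completed. No verdict is reported.

**Blanks:** I pushed the three near ends together with half-open fingers until they stalled against the stop at about 20 N. A wrist picture afterwards showed the near ends flush, 170 mm before the stop face.

**Bolt:** I pushed the handle loosely between open fingers, counterclockwise, until the drop showed in the pictures. It came about 75–95° from the start, and the bolt fell about 8 mm. I then turned it clockwise about one turn, lifting off once partway to re-grip.

**Final hold:** The handle is gripped at 30 N, with the fingers stopped on it 15 mm apart. The grasp point is about 1 mm from where the handle should be.

**Bolt height:** The checks did not all agree:
- **Angle count:** about -16 mm.
- **Scene camera:** about -16.5 mm, good to about 1 mm.
- **Wrist camera:** -12 to -14 mm. This one is only good to about 3 mm, so I went with the other two, which lie inside the required -17.5 to -14.5 mm.

I kept clear of the reel, jar, burnisher, yellow jig and purple blank. I did not measure their positions again at the end.

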